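# Test and set the throwing gauge

## Task

Get the throwing gauge ready for the next pot. First press its green test button so that the yellow-knobbed pointer falls, and lift the pointer back up until it stays parked by itself; then pinch the grip so that its orange lock button is pushed right in, draw the arm out until its brass index stands at the white line of the red slider, and finish still holding it there with the lock button pressed (a spring would pull the arm back). Leave the red slider and the pots, dish and mug where they are.

Things in the scene. Friction and masses are not known exactly. Their poses are not given: they have to be found in the camera images.
- gauge: throwing gauge, screwed down: grey base 96 mm (its x) by 320 mm (y -165 to +155), 14 mm high. Origin on the table below the grip's home; y = the way the arm extends, about the robot's left, yaw up to 0.25 rad; z up. 36 mm square tube along y, 70 mm up, y -160 to -37 mm, top at z 90. White scale with lines every 10 mm on the base at x -37 mm. All x, y, z below are gauge axes
- gauge_arm: telescoping arm; origin = centre of its black grip block (36 x 42 x 50 mm, 70 mm up). Slides 0 to 110 mm along y against a spring (3 to 5 N), locked at home until the lock button is pressed. Blue head at y +95 to +137 mm (x -31 to +38, up to 114 mm above the table) carries pointer and test button. Grip from above, closing along x, on block and lock button together
- lock_button (a joint): orange lock button, 26 x 26 mm, in the middle of the grip block's -x side (robot's side). 0 = out, 7.5 mm proud (block and button 43.5 mm wide together); 0.006 m = right in (37.5 mm together), about 8 N along +x. It frees the arm above about 0.0045 m and springs out when let go
- index_tip (a point): lower tip of the arm's brass index, a blade that hangs over the scale, 38.5 mm to -x and 35 mm to +y of the grip centre, 29.5 mm above the table; moves with the arm
- red_mark (a point): white line across the middle of the top of the red slider (30 mm in x, 12 mm in y, top 23 mm above the table) on the scale; axes as the gauge's. It stands 40 to 90 mm in +y of the index's home position and can be pushed by accident (15 N of friction)
- test_button (a joint): the green round test button, 22 mm across, on top of the head; 0 = out, grows as it is pressed straight down, 0.007 m = fully down (about 4.5 N). It tips the pointer over centre at about 4 mm; it springs up again
- test_button_top (a point): centre of the top face of the test button, 124 mm above the table when out; 40 mm to +x of the pointer's plane
- pointer (a joint): the drop pointer, a rod with a yellow knob, swinging in the gauge's y-z plane. 0 = parked, leaning 0.35 rad (20 deg) back from upright towards the grip (-y), where its weight keeps it; 0.35 = upright; 1.92 rad = fallen outwards (+y), level. Nothing but its weight moves it (50 g)
- pointer_knob (a point): centre of the pointer's yellow knob, a cylinder 16 mm across and 20 mm long lying along gauge x, 55 mm from the hinge; it can be pinched from above with the fingers closing along gauge x, or pushed up from below. Fallen, it hangs free 100 mm above the table, past the head
- pointer_hinge (a point): the pointer's hinge, axis along gauge x, 100 mm above the table, 115 mm from the grip centre in +y and 18 mm to -x
- bisque_cup: bystander: terracotta-coloured cup, 69 mm high, behind the gauge; origin under its centre
- bisque_beaker: bystander: grey beaker, 83 mm high, behind the gauge; origin under its centre
- salt_dish: bystander: small white dish, 70 mm wide and 27 mm high, at the left; origin under its centre
- tea_mug: bystander: cream mug, 92 mm high, at the right front; origin under it

How it is judged:
By the outcome, as a careful person would: the job done as asked, in the order asked, and still so for the second after the job is handed in, while the arm keeps its last pose, push and grip.
It also fails if it takes over 56 s, if anything falls off the work surface, if the arm or the gripper's body presses on something with over 40 N, if the wrist force passes 120 N, or if a joint passes its speed limit or range.

## Robot

A 7-joint arm with a two-finger parallel gripper is mounted at the origin on a cart in front of the work surface, level with it; the furniture and walls round the work are solid. World frame = base frame: x ahead of the robot, y to its left, z up, the work surface at z = 0. Lengths are in m, angles in rad, forces in N, time in s.
With the tool pointing down it reaches from about 0.4 to 0.85 m from the base axis. Payload 10.4 kg.
Tool frame: the origin (TCP) lies at the very end of the fingers, on their centre line; the grasp point (between the pads) lies 19 mm behind it; x points along the fingers, z is the direction in which the jaws open and shut, and the axes are right-handed (so a half turn about x gives the same grasp; the last joint's range is limited). The gripper opens to 85 mm and grips with 20 to 120 N. Pads are 22 mm wide; open, the fingers measure 114 mm over their backs; the gripper's body (76 mm by 85 mm) begins 54 mm behind the grasp point. The pads swing forward as they close: fully open they stand 13 mm farther back than shut.
Start: joints at [1.111, 0.332, -0.065, 1.46, 0.022, 1.35, -0.088], TCP at [0.264, -0.566, 0.231] pointing down, gripper open.
Joint ranges: [-2.6, 2.6], [-0.5, 2.12], [-1.47, 1.34], [0.16, 2.42], [-1.27, 4.41], [0.06, 2.06], [-2.6, 2.6]. Speed limits (rad/s): [2.22, 2.22, 2.79, 2.79, 3.14, 3.14, 3.14].

## Interface

Orientations are given as a unit quaternion [x, y, z, w].
In Python, from workcell import get_obs, camera, camera_info, hand_in gives the robot as it stands.
- The arm moves only by the tool move_arm, never from a script. Its argument "motion" is text: rows parted by semicolons, each of 4 numbers parted by spaces: the shift along the world's x, y, z in m, then the turn about the world's z in rad. In form: tx ty tz spin; .... A call has 1 to 10 rows; each row is the pose to reach, as a shift and turn from the pose commanded when the call began; what a row does not reach only later rows make up. A row lasts 1/8 s, in which the tool goes at most 62.5 mm and 10.7 degrees, less where a joint would pass 70% of its speed; a pose out of reach is approached as far as the arm can. A call with a gripper value outside its range is refused whole. "grip" is the opening, from 0 (shut) to 1 (fully open), set as the call begins (left out, the last holds). The fingers move at their own pace and stop on an object; "force" is the grip in N (left out, the last holds). Time passes only in rows, so rows that repeat a pose let the fingers close. It gives the time, the measured TCP pose, the force and the opening at its end, in the units of the state.
- get_obs(): the state, without advancing time (a new reading comes with each control period).
- camera(name): name is "scene" or "top"; returns (picture, depth): 400x640x3 uint8, red, green, blue; 400x640 float32, m along the optical axis (not along the pixel's ray), 0 where there is no reading.
- camera_info(name): a dict with "camera_matrix" (3x3 intrinsics, pixels), "k1" (the pictures are not rectified: a ray, as slopes to the right and down, at radius r is drawn at 1 + k1 r^2 times it, then the intrinsics apply), "eye" and "attitude" of the camera in the world. Camera axes: x right, y up, looking along -z (the intrinsics and any distortion apply to the point x, -y, -z); pixel columns grow to the right and rows downward; lengths in m; the calibration is good to about 2 mm. A picture is of the moment at which its call begins. camera_info takes no time and is no camera call.
- hand_in(): hands the job in, once; it reports no verdict.
The state is a dict: "clock": time; "joint_pos": joint angles; "joint_velocities": joint speeds; "tau": joint torques, N m; "position": TCP position; "ee_rot": TCP orientation; "ft_force": force on the tool from outside, world axes, zero at the start; "torque": the same for the moment, N m; "grip_width": opening from 0.0 (shut) to 1.0 (fully open).
Only numpy, scipy, OpenCV 4.12 (cv2) and the standard library are available. Lean on these libraries where they do the work, as an engineer would, in place of code of your own. Each camera call takes 0.05 s, during which the arm holds its last target.

## Working session

There is one attempt and no reset: what is moved stays moved. The work goes in short steps, Python scripts to look and compute and a tool call to move; the robot and the scene stay as the last step left them, time stands still between calls to the robot, and variables do not carry over. Pictures are saved under pics/ and viewed, and the job is handed in when it is done.

Besides the shell and the picture viewer there is one more tool, called in YAML: its name, and indented under it one key for each argument. move_arm: Moves the arm, as the interface text tells. Its arguments: {"type":"object","properties":{"motion":{"type":"string"},"grip":{"type":"number"},"force":{"type":"number"}},"required":["motion"]}

```bash
ls; mkdir -p pics; python3 - <<'E'
from workcell import *
import cv2,numpy as np
print(get_obs())
for n in ("scene","top"):
    p,d=camera(n); cv2.imwrite(f"pics/{n}0.png",p[:,:,::-1]); np.savez(f"{n}0.npz",p=p,d=d)
    print(n,camera_info(n))
E
```

```text
pics
{'clock': 0.0, 'joint_pos': array([ 1.11137885,  0.33288256, -0.06473315,  1.46095349,  0.02159618,
        1.34990977, -0.08850253]), 'joint_velocities': array([ 0.0007427 , -0.00093257,  0.00113945, -0.00268691,  0.00113769,
        0.00159212,  0.00054934]), 'tau': array([-8.90526953e-04, -6.25444150e+01,  4.89601213e-02, -3.91609454e+01,
        1.62502105e-02,  9.89945547e-03, -8.83981869e-06]), 'position': array([ 0.26426153, -0.56595814,  0.23050354]), 'ee_rot': array([ 0.38002926,  0.59691378, -0.37950822,  0.5960245 ]), 'ft_force': array([-0.34458278,  1.17831485, -0.87892964]), 'torque': array([-0.02024674,  0.07030168, -0.03765804]), 'grip_width': 1.0000600169711618}
scene {'camera_matrix': array([[473.23039269,   0.        , 314.60857519],
       [  0.        , 473.23039269, 196.03379108],
       [  0.        ,   0.        ,   1.        ]]), 'k1': -0.056689676135383796, 'eye': array([-0.0191632 ,  0.74188768,  1.27054947]), 'attitude': array([-0.12029056,  0.32225579,  0.87494502, -0.34081167])}
top {'camera_matrix': array([[506.03654302,   0.        , 313.86390914],
       [  0.        , 506.03654302, 194.45655942],
       [  0.        ,   0.        ,   1.        ]]), 'k1': -0.0375416600727986, 'eye': array([0.52015619, 0.0179027 , 1.61829516]), 'attitude': array([-0.01810635,  0.02975083,  0.7096254 , -0.70371787])}
```

View pics/scene0.png

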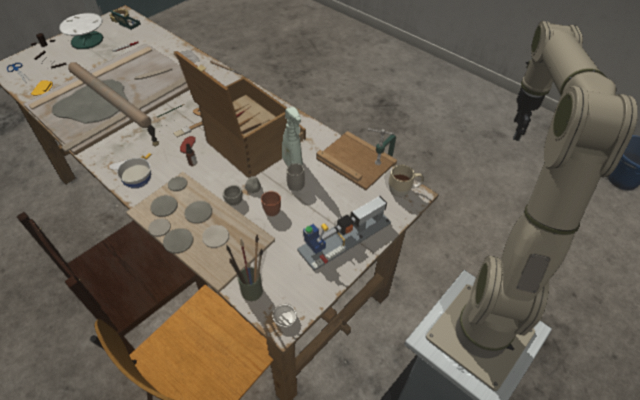

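View pics/top0.png

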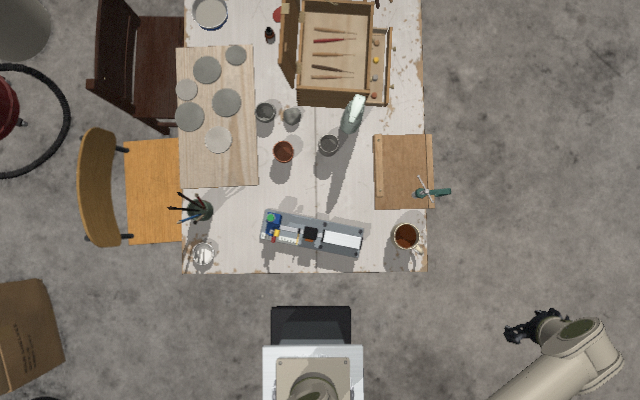

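The gauge is at about (345,232) in the scene view and (312,235) in the top view, with its head to the left (+y). I'll zoom in next.

```bash
cat > h.py <<'E'
import numpy as np,cv2
from workcell import *
from scipy.spatial.transform import Rotation as R
def rays(n,uv):
    c=camera_info(n);K=c["camera_matrix"];uv=np.asarray(uv,float).reshape(-1,2)
    q=cv2.undistortPoints(uv.reshape(-1,1,2),K,np.array([c["k1"],0,0,0.])).reshape(-1,2)
    d=np.c_[q[:,0],-q[:,1],-np.ones(len(q))]
    return np.array(c["eye"]),R.from_quat(c["attitude"]).apply(d)
def plane(n,uv,z):
    e,d=rays(n,uv); t=(z-e[2])/d[:,2]; return e+d*t[:,None]
def dep(n,uv,D):
    e,d=rays(n,uv); uv=np.round(np.asarray(uv).reshape(-1,2)).astype(int)
    return e+d*D[uv[:,1],uv[:,0]][:,None]
def proj(n,P):
    c=camera_info(n);K=c["camera_matrix"]
    p=R.from_quat(c["attitude"]).inv().apply(np.asarray(P,float).reshape(-1,3)-c["eye"])*[1,-1,-1]
    return cv2.projectPoints(p.reshape(-1,1,3),np.zeros(3),np.zeros(3),K,np.array([c["k1"],0,0,0.]))[0].reshape(-1,2)
def two(uvs,uvt):
    e1,d1=rays("scene",uvs);e2,d2=rays("top",uvt);d1=d1[0];d2=d2[0]
    A=np.c_[d1,-d2];s=np.linalg.lstsq(A,e2-e1,rcond=None)[0]
    a=e1+d1*s[0];b=e2+d2*s[1];return (a+b)/2,np.linalg.norm(a-b)
def zoom(p,x0,y0,w,h,s,f):
    cv2.imwrite(f,cv2.resize(p[y0:y0+h,x0:x0+w,::-1],None,fx=s,fy=s,interpolation=cv2.INTER_CUBIC))
E
python3 - <<'E'
from h import *
a=np.load("top0.npz");b=np.load("scene0.npz")
zoom(a["p"],252,200,120,65,6,"pics/tz.png");zoom(b["p"],290,190,110,85,7,"pics/sz.png")
for n,A in (("top",a),("scene",b)):
    p=A["p"];hsv=cv2.cvtColor(p,cv2.COLOR_RGB2HSV)
    r=(250,200,375,265) if n=="top" else (290,185,400,275)
    for c,lo,hi in (("green",(50,90,40),(85,255,255)),("yellow",(22,120,110),(34,255,255)),("blue",(105,110,40),(130,255,255)),("red",(0,150,100),(6,255,255)),("orange",(8,170,120),(20,255,255))):
        m=cv2.inRange(hsv,lo,hi);k=np.zeros_like(m);k[r[1]:r[3],r[0]:r[2]]=m[r[1]:r[3],r[0]:r[2]]
        N,L,st,ce=cv2.connectedComponentsWithStats(k)
        for i in range(1,N):
            if st[i,4]>4: 
                ys,xs=np.where(L==i);P=dep(n,np.c_[xs,ys],A["d"])
                print(n,c,ce[i].round(1),st[i],np.median(P,0).round(4))
E
```

```text
top green [270.1 217.3] [267 214   7   7  40] [0.5556 0.1227 0.1242]
top yellow [276.3 232.5] [274 229   6   8  34] [0.5103 0.1031 0.1579]
top blue [273.7 223.7] [266 213  16  23 171] [0.5355 0.1115 0.0905]
top orange [308.7 239.9] [306 239   7   3  10] [0.4863 0.0096 0.0834]
scene green [308.7 228.7] [306 226   6   6  29] [0.5532 0.1248 0.1233]
scene yellow [323.9 225.9] [322 224   5   5  18] [0.5106 0.1055 0.1567]
scene blue [314.5 228.5] [312 225   6   8  26] [0.5461 0.1071 0.1127]
scene blue [316.7 246.3] [315 245   4   3   7] [0.512  0.1347 0.0819]
scene red [324.2 260.2] [322 258   5   5   6] [0.4846 0.1269 0.0218]
```

View pics/tz.png

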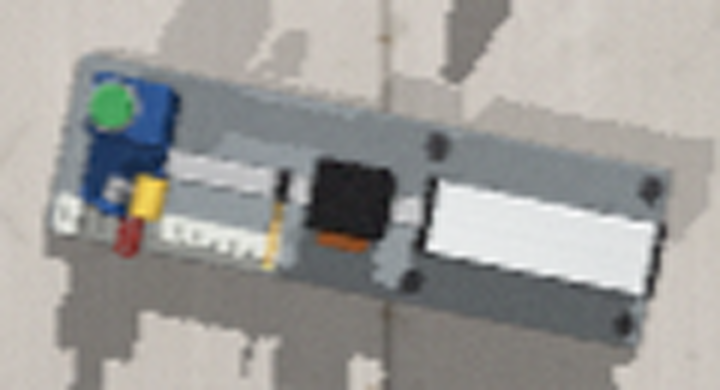

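View pics/sz.png

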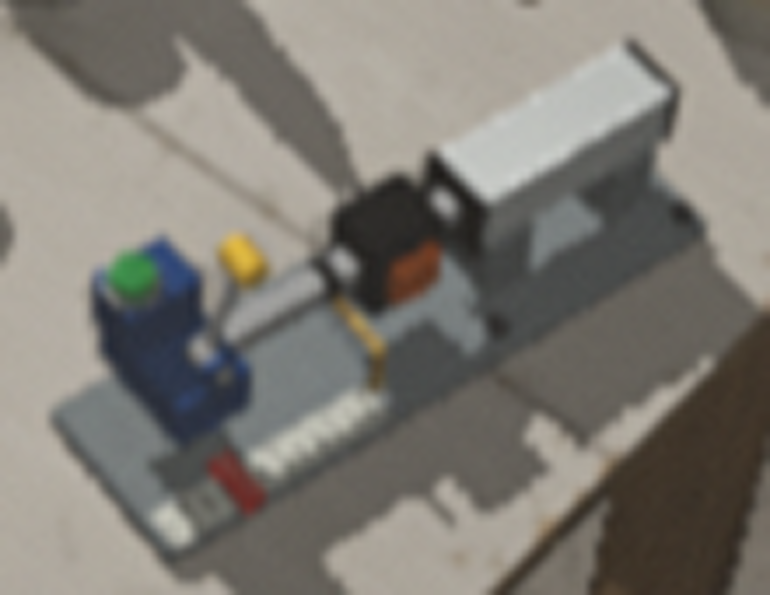

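```bash
python3 - <<'E'
from h import *
a=np.load("top0.npz");p=a["p"];D=a["d"]
ys,xs=np.mgrid[195:270,245:375];uv=np.c_[xs.ravel(),ys.ravel()]
P=dep("top",uv,D)
hsv=cv2.cvtColor(p,cv2.COLOR_RGB2HSV)[uv[:,1],uv[:,0]]
# tube top: depth z near .09, white
m=(abs(P[:,2]-.09)<.006)&(hsv[:,2]>150)&(hsv[:,1]<40)&(uv[:,0]>318)
print(m.sum()); Q=P[m]; print("z",np.median(Q[:,2]))
r=cv2.minAreaRect((Q[:,:2]*1000).astype(np.float32));print("tube",r)
c=Q[:,:2].mean(0);w,V=np.linalg.eigh(np.cov(Q[:,:2].T));v=V[:,1]*np.sign(V[1,1]);yaw=np.arctan2(-v[0],v[1]);print("tube pca yaw",yaw,c)
f=lambda X,Y:(252+(X+.5)/6-.5,200+(Y+.5)/6-.5)
cs=plane("top",[f(440,180),f(660,225),f(645,292),f(425,247)],.09);print(cs.round(4))
bs=plane("top",[f(80,55),f(668,170),f(640,345),f(48,228)],.014);print("base",bs.round(4),np.linalg.norm(np.diff(bs,axis=0),axis=1))
u=(bs[0]-bs[1])[:2];print("yaw base",np.arctan2(-u[0],u[1]));u=(bs[3]-bs[2])[:2];print(np.arctan2(-u[0],u[1]))
u=(cs[0]-cs[1])[:2];print("yaw tube",np.arctan2(-u[0],u[1]));u=(cs[3]-cs[2])[:2];print(np.arctan2(-u[0],u[1]))
mid=bs.mean(0)[:2];print(mid)
for y in (.17,.18,.19,.2,.21):
    ey=np.array([-np.sin(y),np.cos(y)]);ex=np.array([np.cos(y),np.sin(y)])
    print(y,"O base",mid+ey*.005,"O tube",cs.mean(0)[:2]+ey*.0985, "O green",two((308.7,228.7),(270.1,217.3))[0][:2]-ex*.022-ey*.115,"O block",plane("top",[f(352,200)],.095)[0])
print("green",two((308.7,228.7),(270.1,217.3)),"yel",two((323.9,225.9),(276.3,232.5)))
E
```

```text
380
z 0.08874742547613701
tube ((488.2005920410156, -87.00531005859375), (119.01814270019531, 35.3640251159668), 78.21025848388672)
tube pca yaw -0.19576871889864267 [ 0.48772109 -0.09009879]
[[ 0.5173 -0.0401  0.09  ]
 [ 0.4937 -0.1506  0.09  ]
 [ 0.4602 -0.1425  0.09  ]
 [ 0.4838 -0.0323  0.09  ]]
base [[ 0.5846  0.1465  0.014 ]
 [ 0.5213 -0.1636  0.014 ]
 [ 0.4295 -0.1475  0.014 ]
 [ 0.4937  0.1636  0.014 ]] [0.316488   0.09323234 0.3175903 ]
yaw base -0.20156478071020678
-0.20375377115759738
yaw tube -0.2105326622569124
-0.21070344255160228
[ 5.07278134e-01 -2.62545747e-04]
0.17 O base [0.50643222 0.00466538] O tube [0.47206751 0.00571427] O green [0.55288588 0.00576349] O block [0.50768677 0.0042226  0.095     ]
0.18 O base [0.50638299 0.00465667] O tube [0.47109756 0.00554277] O green [0.55405661 0.00574708] O block [0.50768677 0.0042226  0.095     ]
0.19 O base [0.50633384 0.00464748] O tube [0.47012937 0.00536159] O green [0.55522745 0.00574237] O block [0.50768677 0.0042226  0.095     ]
0.2 O base [0.50628479 0.00463779] O tube [0.46916304 0.00517073] O green [0.55639828 0.00574937] O block [0.50768677 0.0042226  0.095     ]
0.21 O base [0.50623583 0.00462761] O tube [0.46819867 0.00497021] O green [0.55756898 0.00576808] O block [0.50768677 0.0042226  0.095     ]
green (array([0.55511278, 0.12282775, 0.1203209 ]), np.float64(0.0003643105457195082)) yel (array([0.51114308, 0.10327518, 0.15512792]), np.float64(0.002282247231350371))
```

```bash
python3 - <<'E'
from h import *
o=get_obs();M=R.from_quat(o["ee_rot"]).as_matrix();print(M.round(3))
z=M[:,2];print("jaw yaw",np.arctan2(z[1],z[0]),"want -0.205 mod pi")
ey=np.array([.2036,.979]);ex=np.array([.979,-.2036]);O=np.array([.5085,.0047])
g=lambda x,y:(O+ex*x+ey*y).round(4)
print("button",g(.022,.125),"knob fallen",g(-.018,.17),"hinge",g(-.018,.115),"grip",g(-.00075,0))
print("red scene", plane("scene",[(324.2,260.2)],.02),"red top",plane("top",[(273.6,239.2)],.023))
for P in (plane("scene",[(290+237/7,190+482/7)],.023)[0],plane("top",[(273.6,239.2)],.023)[0]):
    d=P[:2]-O;print("red gauge",d@ex,d@ey)
E
```

```text
[[-0.001  0.906  0.423]
 [ 0.001  0.423 -0.906]
 [-1.    -0.    -0.001]]
jaw yaw -1.13397771897493 want -0.205 mod pi
button [0.5555 0.1226] knob fallen [0.5255 0.1748] hinge [0.5143 0.1209] grip [0.5078 0.0049]
red scene [[0.48751708 0.12520296 0.02      ]] red top [[0.48843318 0.11878617 0.023     ]]
red gauge -0.04200283045090826 0.1128367039303023
red gauge -0.04287336048082403 0.10760475387601633
```

move_arm:
  motion: "0.018 0.043 0 0.058; 0.036 0.086 0 0.116; 0.055 0.129 0 0.174; 0.073 0.172 0 0.232; 0.091 0.215 0 0.29; 0.109 0.258 0 0.348; 0.127 0.301 0 0.406; 0.146 0.344 0 0.465; 0.164 0.387 0 0.523; 0.182 0.43 0 0.58"
  grip: 0
  force: 30

```text
clock: 1.35
position: [0.4466, -0.1349, 0.2312]
ee_rot: [0.193, 0.68, -0.193, 0.68]
ft_force: [-0.1, 0.1, 0.3]
grip_width: -0.003
```

move_arm:
  motion: "0.018 0.043 0 0.058; 0.036 0.086 0 0.116; 0.055 0.129 0 0.174; 0.073 0.172 0 0.232; 0.091 0.215 -0.01 0.29; 0.109 0.259 -0.03 0.349; 0.109 0.259 -0.06 0.349; 0.109 0.259 -0.06 0.349"

```text
clock: 2.35
position: [0.5539, 0.1224, 0.169]
ee_rot: [0.072, 0.705, -0.072, 0.702]
ft_force: [0.2, -0.1, 0.4]
grip_width: -0.004
```

move_arm:
  motion: "0.0015 0.0005 -0.02 0; 0.0015 0.0005 -0.038 0; 0.0015 0.0005 -0.042 0; 0.0015 0.0005 -0.046 0; 0.0015 0.0005 -0.05 0; 0.0015 0.0005 -0.05 0"

```text
clock: 3.1
position: [0.557, 0.123, 0.1215]
ee_rot: [0.072, 0.703, -0.073, 0.704]
ft_force: [-2.1, -2.0, 4.2]
grip_width: -0.001
```

```bash
cat > look.py <<'E'
from h import *
import sys
k=sys.argv[1]
a,da=camera("top");b,db=camera("scene");np.savez(f"top{k}.npz",p=a,d=da);np.savez(f"scene{k}.npz",p=b,d=db)
A=cv2.resize(a[195:270,245:375],(780,450),interpolation=3)[:, :,::-1];B=b[185:275,290:400]
zoom(a,245,195,130,75,6,f"pics/tz{k}.png");zoom(b,285,180,115,95,6,f"pics/sz{k}.png")
o=get_obs();print(o["clock"],o["position"].round(4),o["ft_force"].round(1))
E
python3 look.py 1
```

```text
3.2 [0.557  0.123  0.1216] [-1.3 -1.9  2.8]
```

View pics/sz1.png

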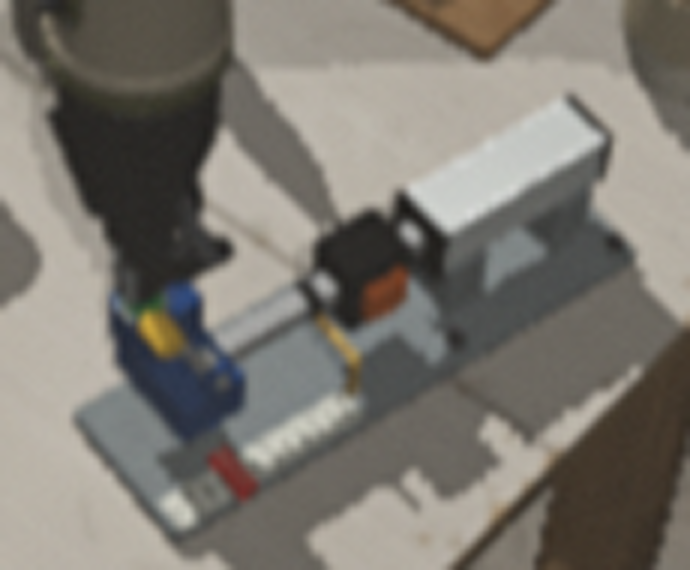

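The knob has moved from (243,258) in the earlier crop to (160,335) in this one, so the pointer is tipping over. I'll press a little deeper to make sure, then lift.

move_arm:
  motion: "0 0 -0.003 0; 0 0 -0.004 0; 0 0 -0.004 0; 0 0 0.01 0; 0 0 0.04 0; 0 0 0.08 0; 0 0 0.12 0"

```text
clock: 4.08
position: [0.5569, 0.1234, 0.2426]
ee_rot: [0.072, 0.703, -0.072, 0.703]
ft_force: [0.9, 0.9, 0.1]
grip_width: 0.003
```

```bash
python3 look.py 2
```

```text
4.175 [0.5588 0.1243 0.2459] [ 0.8  0.3 -0. ]
```

View pics/sz2.png

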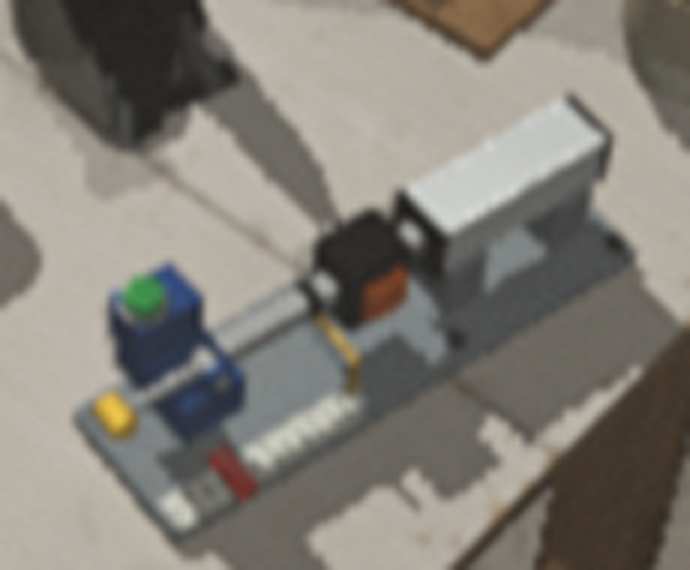

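View pics/tz2.png

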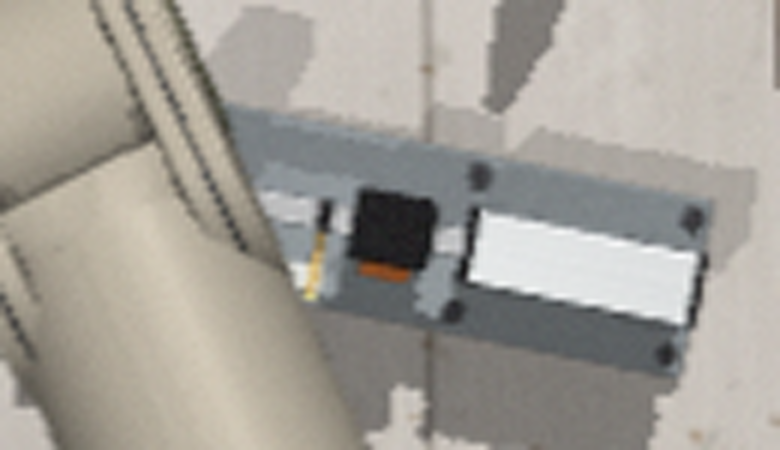

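The pointer is down, with its knob at (115,414) in the scene crop, clear of the head. The test button is back out.

```bash
python3 - <<'E'
from h import *
b=np.load("scene2.npz");p=b["p"];hsv=cv2.cvtColor(p,cv2.COLOR_RGB2HSV);m=cv2.inRange(hsv,(20,110,110),(36,255,255))[240:258,295:312]
ys,xs=np.where(m>0);uv=np.c_[xs+295,ys+240];print(len(uv),uv.mean(0))
print(np.median(dep("scene",uv,b["d"]),0), plane("scene",[uv.mean(0)],.103),plane("scene",[uv.mean(0)],.1))
print(proj("scene",[.5255,.1748,.1]))
E
```

```text
33 [303.84848485 248.84848485]
[0.52213198 0.17830263 0.10527324] [[0.52431681 0.1774129  0.103     ]] [[0.52571328 0.17596249 0.1       ]]
[[304.1695873  248.64883635]]
```

move_arm:
  motion: "-0.015 0.025 0 0; -0.032 0.051 0 0; -0.032 0.051 -0.03 0; -0.032 0.051 -0.07 0; -0.032 0.051 -0.1 0; -0.032 0.051 -0.1 0; -0.032 0.051 -0.1 0"
  grip: 0.55

```text
clock: 5.05
position: [0.5255, 0.1746, 0.1425]
ee_rot: [0.073, 0.703, -0.072, 0.704]
ft_force: [0.6, 0.7, 0.4]
grip_width: 0.55
```

```bash
python3 look.py 3
```

```text
5.15 [0.5257 0.1746 0.1428] [0.4 0.1 0.1]
```

View pics/sz3.png

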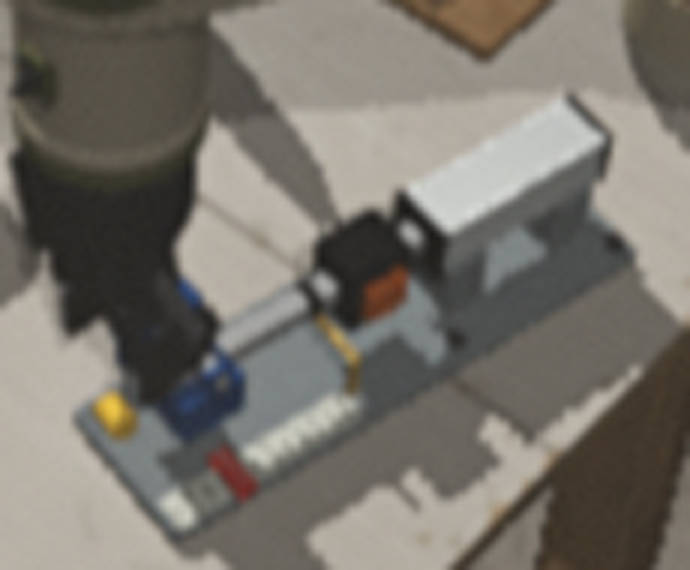

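move_arm:
  motion: "0 0 -0.02 0; 0 0 -0.04 0; 0 0 -0.06 0; 0 0 -0.06 0"

```text
clock: 5.65
position: [0.5236, 0.1738, 0.0791]
ee_rot: [0.072, 0.705, -0.073, 0.702]
ft_force: [0.2, 0.8, -0.2]
grip_width: 0.55
```

```bash
python3 look.py 4
```

```text
5.75 [0.5249 0.1744 0.0812] [0.1 0.4 0.1]
```

View pics/sz4.png

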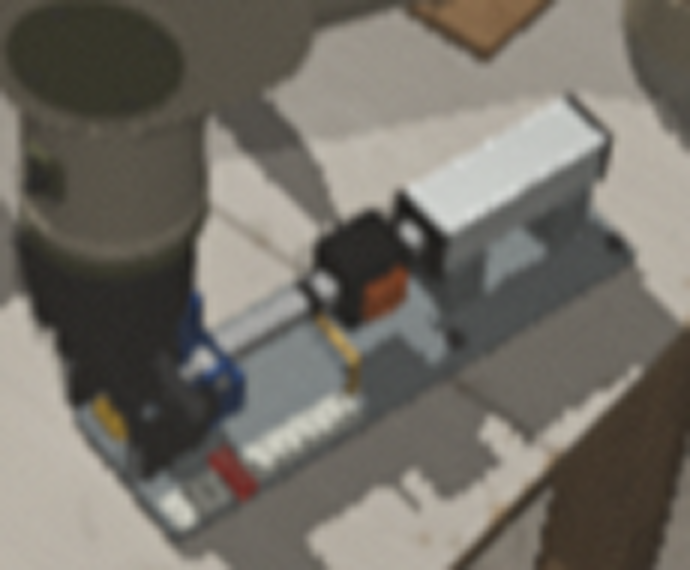

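move_arm:
  motion: "0 0 0 0; 0 0 0 0; 0 0 0 0; 0 0 0 0; 0 0 0 0; 0 0 0 0"
  grip: 0
  force: 20

```text
clock: 6.5
position: [0.5246, 0.1746, 0.0819]
ee_rot: [0.072, 0.703, -0.072, 0.703]
ft_force: [-4.6, 0.6, 5.6]
grip_width: 0.227
```

move_arm:
  motion: "-0.0004 -0.002 0.014 0; -0.0015 -0.007 0.0275 0; -0.0033 -0.016 0.039 0; -0.0056 -0.027 0.0475 0; -0.0083 -0.04 0.053 0; -0.0112 -0.054 0.055 0; -0.0125 -0.061 0.0545 0; -0.014 -0.068 0.053 0; -0.014 -0.068 0.053 0"

```text
clock: 7.62
position: [0.5102, 0.1056, 0.1354]
ee_rot: [0.072, 0.704, -0.073, 0.703]
ft_force: [-8.4, 3.6, 6.0]
grip_width: 0.232
```

```bash
python3 look.py 5
```

```text
7.725 [0.5103 0.1058 0.1355] [-8.8  2.5  7.2]
```

View pics/sz5.png

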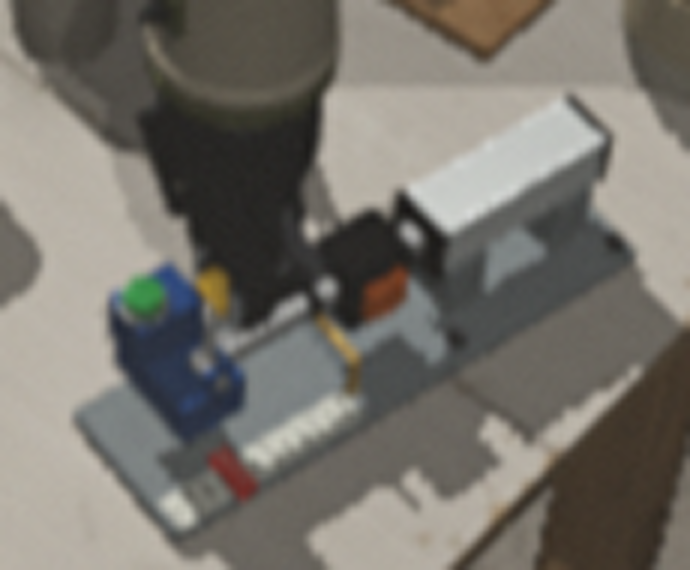

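The knob is between the pads at (213,290), leaning back past upright. I'll open a little and lift away.

move_arm:
  motion: "0 0 0 0; 0 0 0 0; 0 0 0 0; 0 0 0.02 0; 0 0 0.06 0; 0 0 0.11 0; 0 0 0.11 0"
  grip: 0.4

```text
clock: 8.6
position: [0.5128, 0.1067, 0.2481]
ee_rot: [0.073, 0.701, -0.072, 0.706]
ft_force: [-0.3, 0.2, 0.3]
grip_width: 0.401
```

```bash
python3 look.py 6
```

```text
8.7 [0.5111 0.106  0.2444] [-0.3 -0.   0.2]
```

View pics/sz6.png

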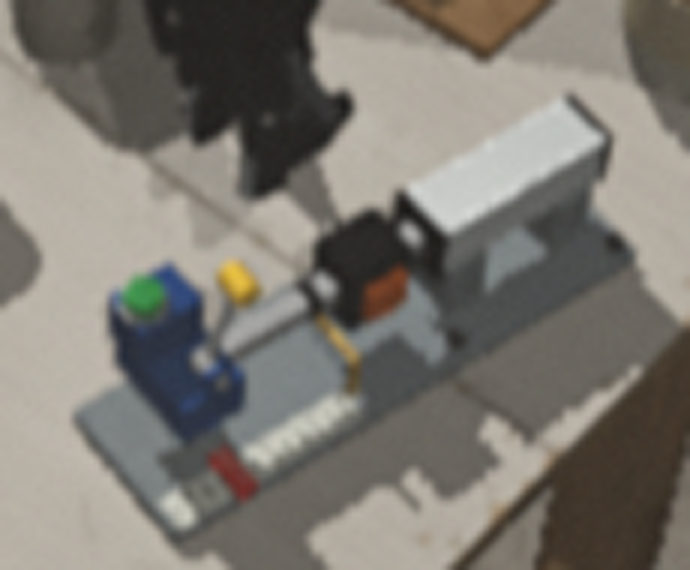

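Parked: the knob at (238,283) matches the start picture. Next I'll move over the grip block.

move_arm:
  motion: "-0.002 -0.05 0 0; -0.004 -0.101 0 0; -0.004 -0.101 0 0; -0.004 -0.101 -0.05 0; -0.004 -0.101 -0.1 0; -0.004 -0.101 -0.12 0; -0.004 -0.101 -0.12 0; -0.004 -0.101 -0.12 0"
  grip: 0.8

```text
clock: 9.7
position: [0.5073, 0.0057, 0.125]
ee_rot: [0.072, 0.703, -0.072, 0.704]
ft_force: [0.0, -0.7, 0.3]
grip_width: 0.799
```

```bash
python3 look.py 7
```

```text
9.8 [0.5076 0.0054 0.1254] [-0.4 -0.9  1.3]
```

View pics/sz7.png

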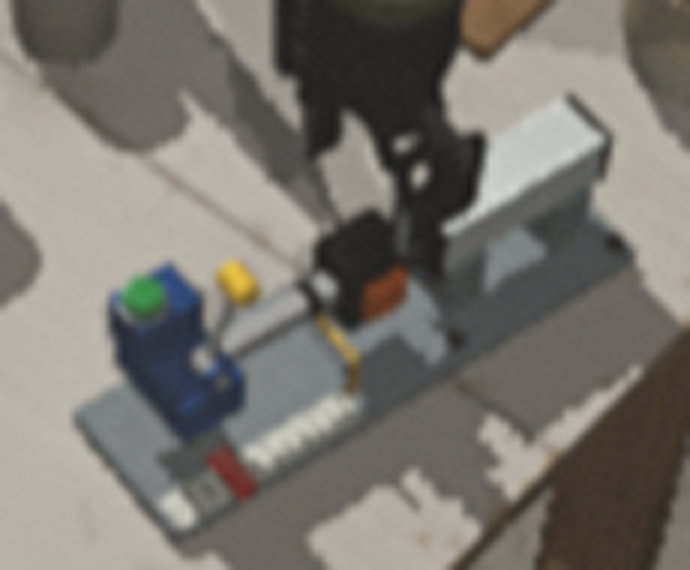

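View pics/tz7.png

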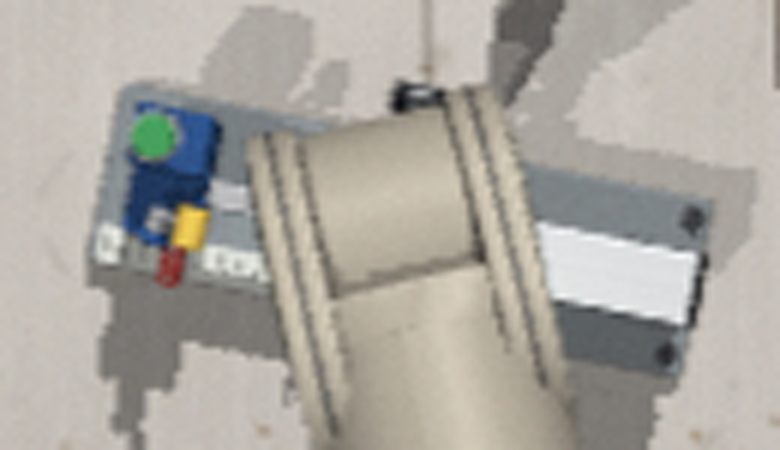

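move_arm:
  motion: "0 0 -0.02 0; 0 0 -0.04 0; 0 0 -0.06 0; 0 0 -0.073 0; 0 0 -0.073 0; 0 0 -0.073 0"

```text
clock: 10.55
position: [0.5075, 0.0052, 0.0522]
ee_rot: [0.072, 0.703, -0.072, 0.704]
ft_force: [1.3, 0.6, -0.6]
grip_width: 0.799
```

```bash
python3 look.py 8
```

```text
10.65 [0.5075 0.0052 0.0522] [ 0.2 -0.3  1. ]
```

View pics/sz8.png

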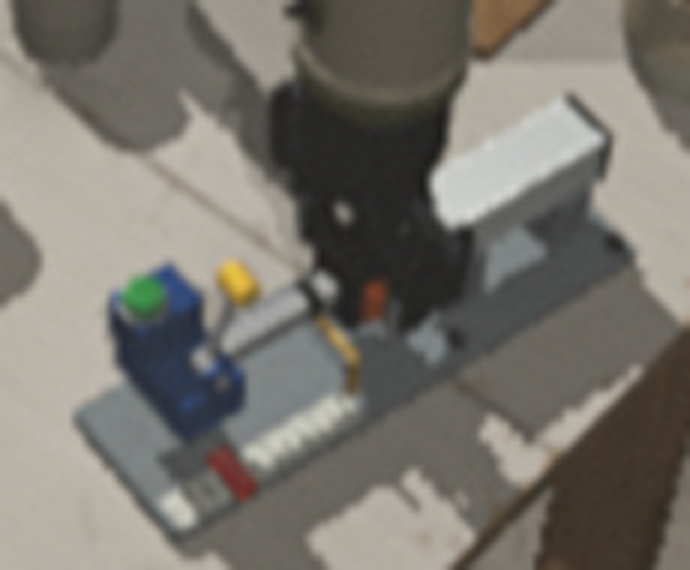

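move_arm:
  motion: "0 0 0 0; 0 0 0 0; 0 0 0 0; 0 0 0 0; 0 0 0 0; 0 0 0 0"
  grip: 0
  force: 45

```text
clock: 11.4
position: [0.5066, 0.0053, 0.0516]
ee_rot: [0.072, 0.704, -0.072, 0.703]
ft_force: [-3.5, 0.0, 5.9]
grip_width: 0.428
```

move_arm:
  motion: "0.002 0.01 0 0; 0.004 0.0196 0 0; 0.0061 0.0294 0 0; 0.0081 0.0392 0 0; 0.0102 0.049 0 0; 0.0112 0.054 0 0; 0.0122 0.0587 0 0; 0.0122 0.0587 0 0; 0.0122 0.0587 0 0"

```text
clock: 12.52
position: [0.5187, 0.0631, 0.0517]
ee_rot: [0.072, 0.704, -0.073, 0.703]
ft_force: [-4.2, -3.6, 7.5]
grip_width: 0.424
```

```bash
python3 look.py 9
```

```text
12.625 [0.5187 0.0631 0.0517] [-4.1 -4.   6.7]
```

View pics/sz9.png

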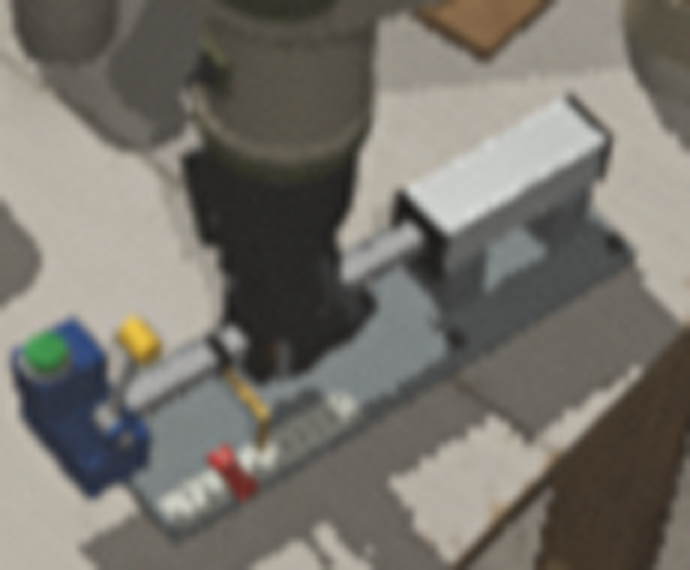

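View pics/tz9.png

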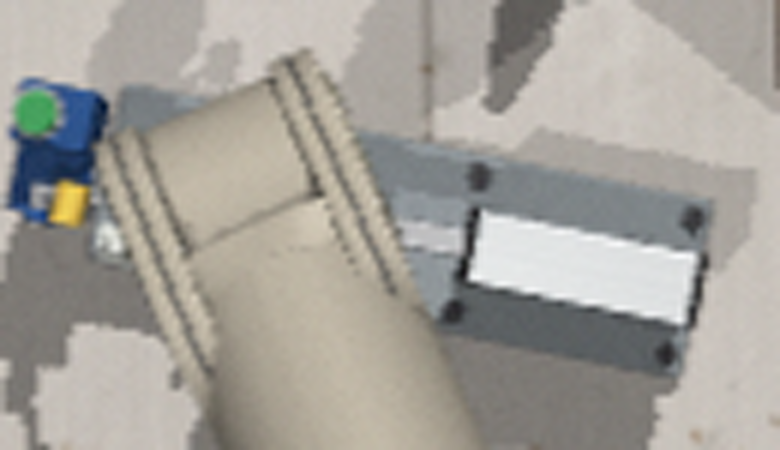

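```bash
python3 - <<'E'
from h import *
b=np.load("scene9.npz");p=b["p"]
zoom(p,308,238,45,35,16,"pics/q9.png")
ey=np.array([.2036,.979]);ex=np.array([.979,-.2036]);O=np.array([.5085,.0047])
# expected pixels
for y in (.10,.104,.108,.112,.116):
    P=np.r_[O+ex*-.037+ey*y,.023];print(y,proj("scene",P),(proj("scene",P)-[308,238])*16+8)
T=np.r_[O+ex*-.0385+ey*.094,.0295];print("tip exp",(proj("scene",T)-[308,238])*16+8)
E
```

```text
0.1 [[326.20362777 255.72451178]] [[299.25804425 291.59218854]]
0.104 [[325.17710191 256.35319669]] [[282.83363059 301.65114706]]
0.108 [[324.14845578 256.9831308 ]] [[266.37529255 311.73009276]]
0.112 [[323.1176851  257.61431642]] [[249.88296154 321.82906267]]
0.116 [[322.08478556 258.24675586]] [[233.35656897 331.94809379]]
tip exp [[329.47306678 263.45948632]]
```

View pics/q9.png

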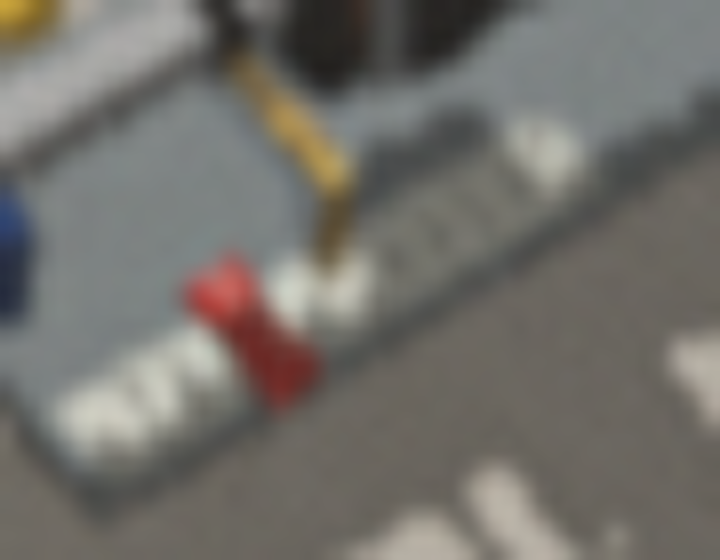

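```bash
cat > red.py <<'E'
from h import *
import sys
ey=np.array([.2036,.979]);ex=np.array([.979,-.2036]);O=np.array([.5085,.0047])
for k in sys.argv[1:]:
    p=np.load(f"scene{k}.npz")["p"].astype(np.float32);r=p[...,0]-(p[...,1]+p[...,2])/2
    ys=np.arange(.08,.14,.00025);res=[]
    for x in np.arange(-.05,-.023,.003):
        o=[]
        for z in (.023,.014):
            P=np.c_[O+ex*x+ys[:,None]*ey,np.full(len(ys),z)]
            uv=proj("scene",P).astype(np.float32)
            v=cv2.remap(r,uv[:,0].reshape(-1,1),uv[:,1].reshape(-1,1),cv2.INTER_LINEAR).ravel()
            pk=v.max();i=v.argmax();h=pk/2
            a=i
            while a>0 and v[a]>h:a-=1
            c=i
            while c<len(v)-1 and v[c]>h:c+=1
            o+=[ys[a],ys[c],pk]
        print(k,round(x,3),"z23: lo %.4f hi %.4f pk %.0f | z14: lo %.4f hi %.4f pk %.0f"%tuple(o))
E
python3 red.py 9 0
```

```text
9 -0.05 z23: lo 0.1063 hi 0.1198 pk 68 | z14: lo 0.1043 hi 0.1168 pk 54
9 -0.047 z23: lo 0.1063 hi 0.1198 pk 65 | z14: lo 0.1028 hi 0.1165 pk 67
9 -0.044 z23: lo 0.1068 hi 0.1195 pk 65 | z14: lo 0.1025 hi 0.1163 pk 65
9 -0.041 z23: lo 0.1070 hi 0.1188 pk 65 | z14: lo 0.1028 hi 0.1160 pk 67
9 -0.038 z23: lo 0.1070 hi 0.1188 pk 65 | z14: lo 0.1030 hi 0.1155 pk 64
9 -0.035 z23: lo 0.1070 hi 0.1190 pk 76 | z14: lo 0.1035 hi 0.1153 pk 65
9 -0.032 z23: lo 0.1065 hi 0.1193 pk 96 | z14: lo 0.1033 hi 0.1153 pk 68
9 -0.029 z23: lo 0.1055 hi 0.1195 pk 104 | z14: lo 0.1030 hi 0.1155 pk 85
9 -0.026 z23: lo 0.1053 hi 0.1190 pk 88 | z14: lo 0.1023 hi 0.1160 pk 101
0 -0.05 z23: lo 0.1060 hi 0.1198 pk 63 | z14: lo 0.1043 hi 0.1170 pk 50
0 -0.047 z23: lo 0.1058 hi 0.1198 pk 60 | z14: lo 0.1028 hi 0.1165 pk 63
0 -0.044 z23: lo 0.1060 hi 0.1198 pk 60 | z14: lo 0.1020 hi 0.1163 pk 60
0 -0.041 z23: lo 0.1065 hi 0.1193 pk 62 | z14: lo 0.1023 hi 0.1163 pk 62
0 -0.038 z23: lo 0.1065 hi 0.1195 pk 60 | z14: lo 0.1025 hi 0.1160 pk 60
0 -0.035 z23: lo 0.1063 hi 0.1200 pk 60 | z14: lo 0.1028 hi 0.1160 pk 61
0 -0.032 z23: lo 0.1063 hi 0.1208 pk 61 | z14: lo 0.1028 hi 0.1158 pk 60
0 -0.029 z23: lo 0.1058 hi 0.1205 pk 58 | z14: lo 0.1028 hi 0.1170 pk 59
0 -0.026 z23: lo 0.1060 hi 0.1193 pk 49 | z14: lo 0.1025 hi 0.1170 pk 61
```

```bash
cat > redt.py <<'E'
from h import *
ey=np.array([.2036,.979]);ex=np.array([.979,-.2036]);O=np.array([.5085,.0047])
for k in ("0","7"):
    p=np.load(f"top{k}.npz")["p"].astype(np.float32);r=p[...,0]-(p[...,1]+p[...,2])/2
    g=p[...,2]
    ys=np.arange(.08,.14,.00025)
    for x in np.arange(-.054,-.023,.003):
        P=np.c_[O+ex*x+ys[:,None]*ey,np.full(len(ys),.023)]
        uv=proj("top",P).astype(np.float32)
        v=cv2.remap(r,uv[:,0].reshape(-1,1),uv[:,1].reshape(-1,1),cv2.INTER_LINEAR).ravel()
        pk=v.max();i=v.argmax();h=pk/2;a=c=i
        while a>0 and v[a]>h:a-=1
        while c<len(v)-1 and v[c]>h:c+=1
        print(k,round(x,3),"lo %.4f hi %.4f pk %.0f mid %.4f"%(ys[a],ys[c],pk,(ys[a]+ys[c])/2))
# index home in top/scene: brass profile
zoom(np.load("top0.npz")["p"],262,222,45,30,16,"pics/qt0.png")
# calibration offset check: known features in both views
print("tube corners top ->gauge")
f=lambda X,Y:(252+(X+.5)/6-.5,200+(Y+.5)/6-.5)
for P in plane("top",[f(440,180),f(660,225),f(645,292),f(425,247)],.09):
    d=P[:2]-O;print((d@ex).round(4),(d@ey).round(4))
E
python3 redt.py
```

```text
0 -0.054 lo 0.1053 hi 0.1143 pk 27 mid 0.1098
0 -0.051 lo 0.1038 hi 0.1160 pk 66 mid 0.1099
0 -0.048 lo 0.1033 hi 0.1160 pk 76 mid 0.1096
0 -0.045 lo 0.1035 hi 0.1158 pk 80 mid 0.1096
0 -0.042 lo 0.1035 hi 0.1155 pk 92 mid 0.1095
0 -0.039 lo 0.1035 hi 0.1158 pk 77 mid 0.1096
0 -0.036 lo 0.1033 hi 0.1150 pk 74 mid 0.1091
0 -0.033 lo 0.1010 hi 0.1113 pk 66 mid 0.1061
0 -0.03 lo 0.0963 hi 0.1118 pk 84 mid 0.1040
0 -0.027 lo 0.0958 hi 0.1118 pk 90 mid 0.1038
0 -0.024 lo 0.0958 hi 0.1118 pk 90 mid 0.1038
7 -0.054 lo 0.1053 hi 0.1148 pk 26 mid 0.1100
7 -0.051 lo 0.1038 hi 0.1158 pk 66 mid 0.1098
7 -0.048 lo 0.1033 hi 0.1160 pk 74 mid 0.1096
7 -0.045 lo 0.1035 hi 0.1158 pk 77 mid 0.1096
7 -0.042 lo 0.1035 hi 0.1155 pk 90 mid 0.1095
7 -0.039 lo 0.1033 hi 0.1160 pk 77 mid 0.1096
7 -0.036 lo 0.1033 hi 0.1153 pk 74 mid 0.1093
7 -0.033 lo 0.1010 hi 0.1113 pk 65 mid 0.1061
7 -0.03 lo 0.0963 hi 0.1118 pk 83 mid 0.1040
7 -0.027 lo 0.0958 hi 0.1118 pk 90 mid 0.1038
7 -0.024 lo 0.0958 hi 0.1118 pk 90 mid 0.1038
tube corners top ->gauge
0.0177 -0.0421
0.0171 -0.155
-0.0173 -0.154
-0.0167 -0.0412
```

View pics/qt0.png

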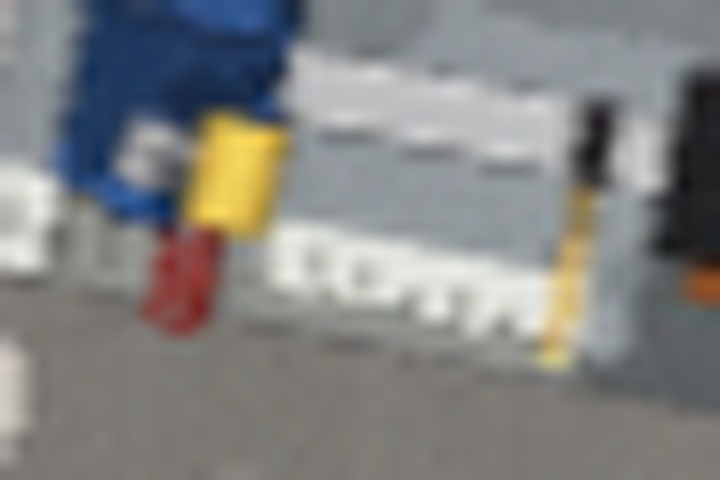

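```bash
python3 - <<'E'
from h import *
ey=np.array([.2036,.979]);ex=np.array([.979,-.2036]);O=np.array([.5085,.0047])
def prof(n,k,x,z,y0,y1):
    p=np.load(f"{n}{k}.npz")["p"].astype(np.float32);r=(p[...,0]+p[...,1])/2-p[...,2]
    ys=np.arange(y0,y1,.00025);P=np.c_[O+ex*x+ys[:,None]*ey,np.full(len(ys),z)]
    uv=proj(n,P).astype(np.float32);v=cv2.remap(r,uv[:,0].reshape(-1,1),uv[:,1].reshape(-1,1),1).ravel()
    w=np.clip(v-v.max()*.5,0,None);return (ys*w).sum()/w.sum(),v.max()
for x in (-.038,-.035,-.032,-.029,-.025,-.02): print("top0",x,[prof("top","0",x,z,.02,.06) for z in (.0295,.05)])
for z in (.031,.034,.038,.042): print("scene0",z,prof("scene","0",-.0385,z,.02,.055),"scene9",prof("scene","9",-.0385,z,.075,.105))
# green & block checks in both views
E
```

```text
top0 -0.038 [(np.float64(0.03601718352833014), np.float32(62.6875)), (np.float64(0.035809997871097975), np.float32(64.876465))]
top0 -0.035 [(np.float64(0.035317989258944055), np.float32(67.91992)), (np.float64(0.035205098937184376), np.float32(62.00586))]
top0 -0.032 [(np.float64(0.03522194346685818), np.float32(76.875)), (np.float64(0.034924437002598764), np.float32(76.74658))]
top0 -0.029 [(np.float64(0.0356763174750887), np.float32(78.82031)), (np.float64(0.03534779303779832), np.float32(78.5))]
top0 -0.025 [(np.float64(0.03565859973069528), np.float32(71.29541)), (np.float64(0.03543293475604985), np.float32(73.33594))]
top0 -0.02 [(np.float64(0.03546059039453503), np.float32(50.09082)), (np.float64(0.03528212226453773), np.float32(52.13672))]
scene0 0.031 (np.float64(0.0338072444745229), np.float32(24.478516)) scene9 (np.float64(0.0930314179045388), np.float32(27.011719))
scene0 0.034 (np.float64(0.03389692992895312), np.float32(27.1875)) scene9 (np.float64(0.09311430916709498), np.float32(28.375))
scene0 0.038 (np.float64(0.03402486976129385), np.float32(25.576172)) scene9 (np.float64(0.09311931313751734), np.float32(28.574219))
scene0 0.042 (np.float64(0.03379007117662378), np.float32(25.367188)) scene9 (np.float64(0.09305120043242049), np.float32(27.756348))
```

```bash
python3 - <<'E'
from h import *
ey=np.array([.2036,.979]);ex=np.array([.979,-.2036]);O=np.array([.5085,.0047])
def sil(n,y):
    pts=[np.r_[O+ex*(-.037+sx)+ey*(y+sy),z] for sx in(-.015,.015) for sy in(-.006,.006) for z in(.0145,.023)]
    h=cv2.convexHull(proj(n,pts).astype(np.float32));m=cv2.moments(h);return np.array([m["m10"]/m["m00"],m["m01"]/m["m00"]]),m["m00"]
for n,k,r in (("scene","0",(318,251,330,266)),("scene","9",(318,251,330,266)),("top","0",(268,232,280,246))):
    p=np.load(f"{n}{k}.npz")["p"].astype(float)[r[1]:r[3],r[0]:r[2]]
    s=np.clip((p[...,0]-(p[...,1]+p[...,2])/2)/p[...,0]-.12,0,None)
    print(n,k);print((s*100).astype(int))
    yy,xx=np.mgrid[r[1]:r[3],r[0]:r[2]];c=np.array([(xx*s).sum(),(yy*s).sum()])/s.sum();print("centroid",c)
    for y in (.106,.108,.11,.112,.114):print(y,sil(n,y)[0].round(2),sil(n,y)[1].round(1))
E
```

```text
scene 0
[[ 0  0  0  0  0  0  0  0  0  0  0  0]
 [ 0  0  0  0  0  0  0  0  0  0  0  0]
 [ 0  0  0  0  0  0  0  0  0  0  0  0]
 [ 0  0  0  4 18  1  0  0  0  0  0  0]
 [ 0  0 19 25 32 26  0  0  0  0  0  0]
 [ 0 12 39 38 34 36 16  0  0  0  0  0]
 [ 0  6 36 44 41 38 33  9  0  0  0  0]
 [ 0  0 13 32 45 43 39 29 10  0  0  0]
 [ 0  0  0  6 35 47 43 38 30 12  0  0]
 [ 0  0  0  0 13 39 46 42 40 29  0  0]
 [ 0  0  0  0  0 19 41 48 45 30  0  0]
 [ 0  0  0  0  0  1 28 45 33 10  0  0]
 [ 0  0  0  0  0  0  7 20  8  0  0  0]
 [ 0  0  0  0  0  0  0  0  0  0  0  0]
 [ 0  0  0  0  0  0  0  0  0  0  0  0]]
centroid [323.42362944 258.58440979]Traceback (most recent call last):
  File "<stdin>", line 11, in <module>
AttributeError: 'float' object has no attribute 'round'
```

```bash
python3 - <<'E'
from h import *
ey=np.array([.2036,.979]);ex=np.array([.979,-.2036]);O=np.array([.5085,.0047])
def sil(n,y,dx=0):
    pts=[np.r_[O+ex*(-.037+sx+dx)+ey*(y+sy),z] for sx in(-.015,.015) for sy in(-.006,.006) for z in(.0145,.023)]
    h=cv2.convexHull(proj(n,pts).astype(np.float32));m=cv2.moments(h);return np.array([m["m10"]/m["m00"],m["m01"]/m["m00"],m["m00"]]).round(2)
for n,k,r in (("scene","0",(318,251,330,266)),("scene","9",(318,251,330,266)),("top","0",(268,238,280,246))):
    p=np.load(f"{n}{k}.npz")["p"].astype(float)[r[1]:r[3],r[0]:r[2]]
    s=np.clip((p[...,0]-(p[...,1]+p[...,2])/2)/p[...,0]-.12,0,.35)
    yy,xx=np.mgrid[r[1]:r[3],r[0]:r[2]];c=np.array([(xx*s).sum(),(yy*s).sum()])/s.sum();print(n,k,"centroid",c,s.sum()/.35)
    for y in (.106,.108,.11,.112,.114):print(y,sil(n,y))
print("dx 3mm",sil("scene",.11,.003)-sil("scene",.11))
# tip/post centroid calibration check: project grip-index point vs. seen, tube corners in scene
E
```

```text
scene 0 centroid [323.40388784 258.51900605] 38.66097447961821
0.106 [324.64 257.43  44.54]
0.108 [324.13 257.74  44.57]
0.11 [323.62 258.06  44.6 ]
0.112 [323.1  258.37  44.63]
0.114 [322.59 258.69  44.67]
scene 9 centroid [323.67501877 258.16118132] 38.333318182974665
0.106 [324.64 257.43  44.54]
0.108 [324.13 257.74  44.57]
0.11 [323.62 258.06  44.6 ]
0.112 [323.1  258.37  44.63]
0.114 [322.59 258.69  44.67]
top 0 centroid [272.90634267 239.81088387] 18.44508855026576
0.106 [274.55 237.45  38.21]
0.108 [273.93 237.33  38.24]
0.11 [273.31 237.2   38.28]
0.112 [272.68 237.08  38.31]
0.114 [272.06 236.95  38.34]
dx 3mm [-0.57 -0.66 -0.11]
```

move_arm:
  motion: "0.0011 0.0052 0 0; 0.0022 0.0104 0 0; 0.0033 0.0157 0 0; 0.0033 0.0157 0 0; 0.0033 0.0157 0 0"

```text
clock: 13.25
position: [0.522, 0.0788, 0.0517]
ee_rot: [0.072, 0.704, -0.073, 0.703]
ft_force: [-4.4, -3.9, 7.1]
grip_width: 0.428
```

```bash
python3 look.py 10; python3 - <<'E'
from h import *
p=np.load("scene10.npz")["p"];zoom(p,308,238,45,35,16,"pics/q10.png")
E
```

```text
13.35 [0.522  0.0787 0.0517] [-3.6 -3.2  7.7]
```

View pics/q10.png

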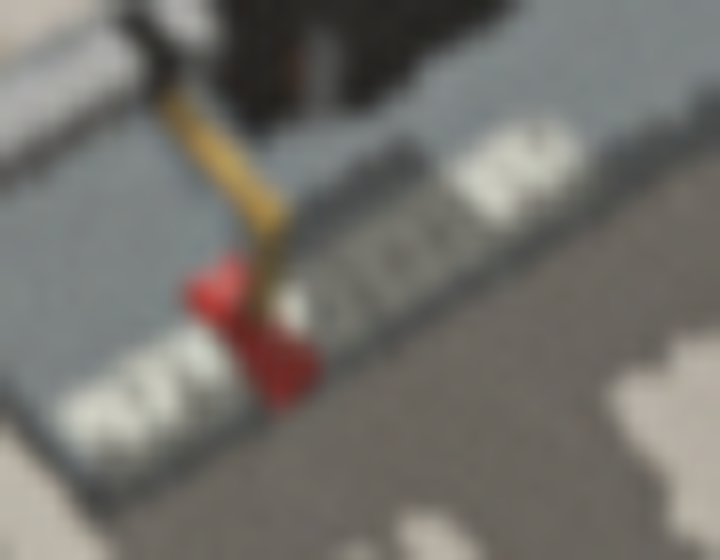

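View pics/tz10.png

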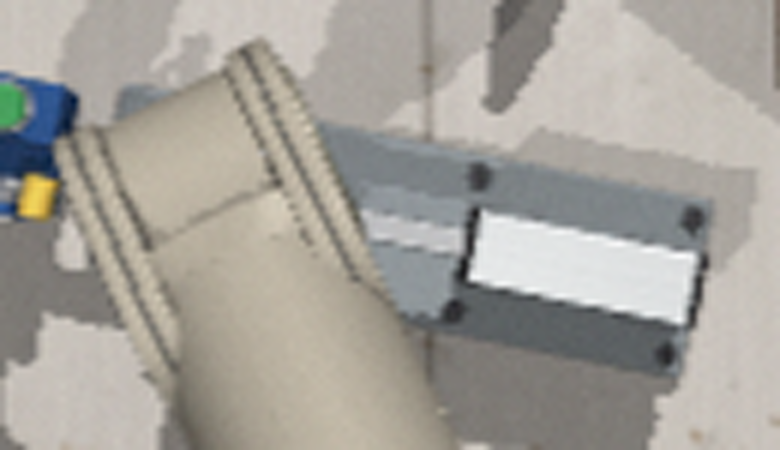

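```bash
python3 - <<'E'
from h import *
ey=np.array([.2036,.979]);ex=np.array([.979,-.2036]);O=np.array([.5085,.0047])
print("TCP disp",(get_obs()["position"][:2]-[.5066,.0053])@ey)
def strip(n,k,xs,ys,z,f):
    p=np.load(f"{n}{k}.npz")["p"]
    X,Y=np.meshgrid(xs,ys,indexing="ij");P=np.c_[O+ex*X.ravel()[:,None]+Y.ravel()[:,None]*ey,np.full(X.size,z)]
    uv=proj(n,P).astype(np.float32).reshape(*X.shape,2)
    return cv2.remap(p,uv[...,0],uv[...,1],1)
ys=np.arange(-.01,.17,.00025);xs=np.arange(-.06,.05,.0005)
for n,k in (("top","0"),("scene","0"),("scene","9"),("scene","10")):
    im=strip(n,k,xs,ys,.014,0);cv2.imwrite(f"pics/r_{n}{k}.png",im[::2,:,::-1].repeat(4,0)[:,:])
    g=im.astype(float).mean(2)
    for x in (-.045,-.02,0,.02,.035):
        i=int((x+.06)/.0005);row=g[i-4:i+5].mean(0);d=np.gradient(cv2.GaussianBlur(row.reshape(1,-1),(0,0),4).ravel())
        s=(ys>.145)&(ys<.165);j=np.argmax(abs(d)*s);print(n,k,x,"edge y %.4f"%ys[j],"grad %.1f"%d[j])
E
```

```text
TCP disp 0.07502658875598259
top 0 -0.045 edge y 0.1498 grad -3.3
top 0 -0.02 edge y 0.1555 grad 2.5
top 0 0 edge y 0.1558 grad 2.9
top 0 0.02 edge y 0.1563 grad 2.5
top 0 0.035 edge y 0.1565 grad 3.2
scene 0 -0.045 edge y 0.1615 grad 3.4
scene 0 -0.02 edge y 0.1615 grad 3.3
scene 0 0 edge y 0.1610 grad 3.4
scene 0 0.02 edge y 0.1615 grad 3.4
scene 0 0.035 edge y 0.1603 grad 2.9
scene 9 -0.045 edge y 0.1610 grad 1.0
scene 9 -0.02 edge y 0.1615 grad 3.4
scene 9 0 edge y 0.1620 grad 0.2
scene 9 0.02 edge y 0.1490 grad -0.7
scene 9 0.035 edge y 0.1480 grad -2.9
scene 10 -0.045 edge y 0.1610 grad 3.8
scene 10 -0.02 edge y 0.1618 grad 3.5
scene 10 0 edge y 0.1535 grad -2.6
scene 10 0.02 edge y 0.1475 grad -1.1
scene 10 0.035 edge y 0.1648 grad -3.0
```

View pics/r_top0.png

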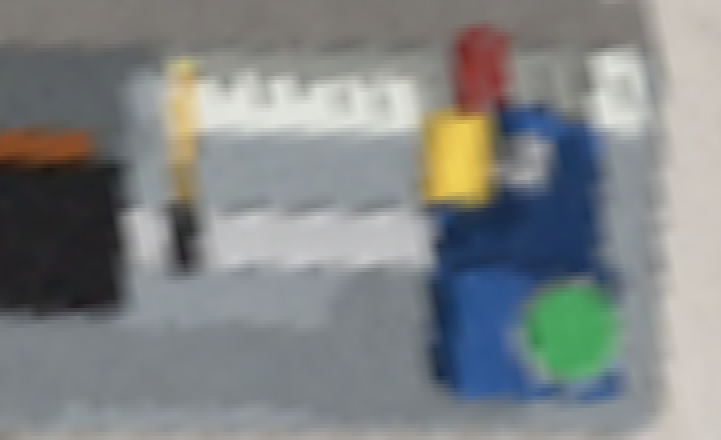

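View pics/r_scene9.png

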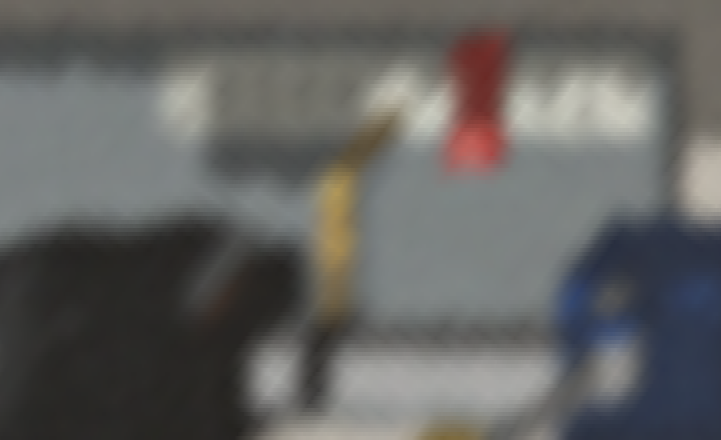

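```bash
python3 - <<'E'
from h import *
ey=np.array([.2036,.979]);ex=np.array([.979,-.2036]);O=np.array([.5085,.0047])
def prof(n,k,x,z,y0,y1):
    p=np.load(f"{n}{k}.npz")["p"].astype(np.float32);r=(p[...,0]+p[...,1])/2-p[...,2]
    ys=np.arange(y0,y1,.00025);P=np.c_[O+ex*x+ys[:,None]*ey,np.full(len(ys),z)]
    uv=proj(n,P).astype(np.float32);v=cv2.remap(r,uv[:,0].reshape(-1,1),uv[:,1].reshape(-1,1),1).ravel()
    w=np.clip(v-v.max()*.5,0,None);return round((ys*w).sum()/w.sum(),4)
for z in (.038,.042,.046,.05): print([prof("scene",k,-.0385,z,y,y+.035) for k,y in (("0",.02),("9",.075),("10",.09))])
def gk(n,k,r,lo,hi,z):
    p=np.load(f"{n}{k}.npz")["p"][r[1]:r[3],r[0]:r[2]];m=cv2.inRange(cv2.cvtColor(p,cv2.COLOR_RGB2HSV),lo,hi);y,x=np.where(m);return plane(n,[(x.mean()+r[0],y.mean()+r[1])],z)[0]
for c,lo,hi,z in (("green",(50,90,40),(85,255,255),.123),("yellow",(22,120,110),(34,255,255),.152)):
    a=gk("scene","0",(290,215,340,240),lo,hi,z);b=gk("scene","10",(270,215,325,250),lo,hi,z);d=(b-a)[:2];print(c,"moved",(d@ey).round(4),(d@ex).round(4))
E
```

```text
[np.float64(0.034), np.float64(0.0931), np.float64(0.1182)]
[np.float64(0.0338), np.float64(0.0931), np.float64(0.1193)]
[np.float64(0.0337), np.float64(0.0928), np.float64(0.1198)]
[np.float64(0.0335), np.float64(0.0926), np.float64(0.1167)]
green moved 0.0754 0.0001
yellow moved 0.0756 -0.001
```

```bash
python3 - <<'E'
from h import *
o=get_obs();print(o["clock"],o["position"],o["grip_width"],o["ft_force"]);print(hand_in())
E
```

```text
13.35 [0.52203143 0.07872671 0.05167214] 0.4286615907556726 [-3.59051165 -3.19995418  7.72471358]
the job is handed in; nothing more can be done
None
```

View pics/sz10.png

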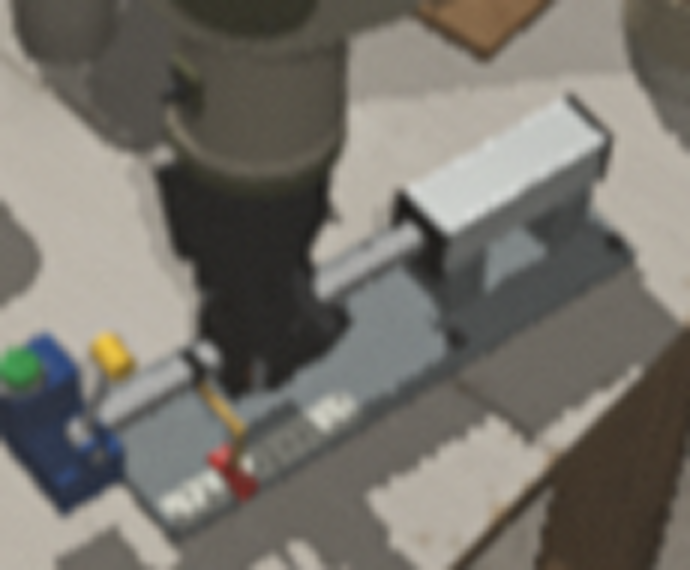

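I handed the job in at 13.35 s. I pressed the test button and the pointer fell. I then lifted the pointer past upright and let it go, and it stayed parked by itself. After that I pinched the grip with 45 N and drew the arm out about 75 mm, and the gripper is still holding it there.

**Last checks:**
- **Pointer:** it is still parked in the last picture.
- **Lock button:** the opening reads 36.4 mm. Right in is 37.5 mm, and the gripper reads about 0.5 mm low on the knob, so I take the button as fully pressed. The arm also slid freely.
- **Arm travel:** 75.0 mm from the gripper pose, and 75.4 to 75.6 mm from the pictures.
- **Slider and other things:** the red slider looks unmoved. I did not measure the pots, dish and mug again, but the arm never went low near them.

**Where the checks disagreed:** the two cameras put the needed travel at different values. The top view gave 74 to 74.5 mm and the scene view 76 to 77.5 mm. Checked against the end of the base, both came down to about 75 mm, so I stopped there. The index could be 1 to 2 mm off the white line. I could not see the line itself because the pictures are too coarse.

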